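# Seat a coated glass plate in the square corner of its rig with a push stick

## Robot

A 6-joint arm with a two-finger parallel gripper is mounted at the origin on the work surface; the furniture and walls round the work are solid. World frame = base frame: x ahead of the robot, y to its left, z up, the work surface at z = 0. Lengths are in m, angles in rad, forces in N, time in s.
With the tool pointing down it reaches from about 0.35 to 0.775 m from the base axis. Payload 7.3 kg.
Tool frame: the origin (TCP) lies at the centre of the arm's flange, where the gripper is bolted on; the fingertips stand 178 mm ahead of it and the grasp point (between the pads) lies 159 mm ahead of it; z points along the fingers, y is the line along which they close (so a half turn about z gives the same grasp; the last joint's range is limited). The gripper opens to 92 mm and grips with 3 to 60 N. Pads are 19 mm wide; open, the fingers measure 130 mm over their backs; the gripper's body (75 mm by 190 mm) begins 47 mm behind the grasp point.
Start: joints at [-1.326, 0.342, 1.524, -0, 1.275, -0.146], TCP at [0.2, -0.485, 0.405] pointing down, gripper open.
Joint ranges: [-2.53, 2.53], [-0.77, 2.02], [0.04, 2.7], [-1, 4.14], [0.28, 2.66], [-3.11, 3.11]. Speed limits (rad/s): [2.57, 2.57, 3.14, 3.14, 3.14, 3.14].

## Interface

Orientations are given as [roll, pitch, yaw] about the fixed x, y, z axes, in that order (R = Rz(yaw) Ry(pitch) Rx(roll)).
In Python, from cell import robot gives the robot as it stands.
- The arm moves only by the shell command python3 -m pendant 'ROWS' [OPENING] [FORCE]. ROWS is a JSON list of rows, 1 to 8 of them, each of 6 numbers: dx, dy, dz in m, then a rotation vector rx, ry, rz in rad; each row shifts and turns the commanded pose from where the row before left it, along the tool's axes as they then stand; what a row does not reach is not made up. A row lasts 1/12 s, in which the tool goes at most 0.0417 m and 0.125 rad, less where a joint would pass 70% of its speed; a pose out of reach is approached as far as the arm can. OPENING is the finger opening in m, set as the command begins (- or left out keeps the last). The fingers move at their own pace and stop on an object; FORCE is the grip in N (left out, the last holds). Time passes only in rows, so rows that do not move let the fingers close. It prints the time, the measured TCP pose, the force, the opening and the grip force at its end.
- robot.observe(): the state, without advancing time (a new reading comes with each control period).
- robot.read_camera(name): name is "scene" or "side" or "wrist"; returns a dict with "image" (480x640x3 uint8, red, green, blue), "fx", "fy", "cx", "cy" (pixels), "k1" (the pictures are not rectified: a ray, as slopes to the right and down, at radius r is drawn at 1 + k1 r^2 times it, then the intrinsics apply), "pose" (4x4, takes a point from camera to world coordinates). Camera axes: x right, y down, z forward; pixel columns grow to the right and rows downward; lengths in m; the calibration is good to about 2 mm. A picture is of the moment at which its call begins. There is no depth.
- robot.hand_in(): hands the job in; it is judged then, once.
The state is a dict: "time": time; "qpos": joint angles; "qvel": joint speeds; "joint_efforts": joint torques, N m; "tool_pos": TCP position; "tool_rot": TCP orientation; "contact_force": force on the tool from outside, world axes, zero at the start; "torque": the same for the moment, N m; "opening": finger opening in m; "grip_force": force on a finger pad.
Only numpy, scipy, OpenCV 4.12 (cv2) and the standard library are available. Lean on these libraries where they do the work, as an engineer would, in place of code of your own. Each camera call takes 0.05 s, during which the arm holds its last target. There are 200 camera calls.

## Task

Take the push stick out of its wooden stand and, with the stick alone, nudge the coated glass plate into the square corner of the black plate rig: first sideways until its left edge lies flat against the left fence, then straight back along that fence, under the spring clip, until its rear edge is pressed firmly home against the back fence. The glass chips easily, so push gently, never touch the plate with the fingers, and keep it flat on the rig. Finally stand the stick upright in its stand again; leave the two sample jars and the brass weight where they are.

Things in the scene. Friction and masses are not known exactly. Their poses are not given: they have to be found in the camera images.
- glass_plate: Loose square plate, 100 x 100 x 5 mm, 0.14 kg: glass with a white coating on top. Origin: centre of its underside; x, y along its edges, nearly the rig's at the start. On the rig's deck, its centre 35-46 mm short of home in x, 10-27 mm in y. Slides with about 0.5 N. To bed it, hold 3 to 8 N against the left fence, 8 to 11 N against the back fence; it chips if the stick presses with over 13 N.
- push_stick: Loose stick, 91 mm long, 60 g, upright in its stand. Origin: centre of its foot's underside; z up along it. From below: white nylon foot of 12 mm diameter, z 0-14 mm; shank of 8 mm diameter to z 30; brass collar of 30 mm diameter, z 30-35; square wooden handle 16 x 16 mm, sides along the stick's x and y, z 35-90, to be gripped (z about 60).
- stand_mouth (a point): Centre of the mouth of the stand's hole, on the stand's top face, 36 mm above the table. The stand is a fixed wooden block 64 x 64 x 36 mm; the hole is square, 19 x 19 mm, straight through, sides along the point's x and y. The stick stands in it with the collar on the top face, its origin 30 mm below this point.
- plate_rig: Fixed black base plate 195 x 180 mm (x, y) on rubber feet; origin on the table under its centre, x away from the robot (yaw within 0.2 rad), y to the left, z up. Its flat deck, on which the plate slides, is 18 mm above the table.
- seat (a point): Point on the deck where the plate's origin lies when the plate is home in the corner, both edges touching; same axes as the rig. The left fence's inner face lies 50 mm from it in +y, the back fence's 50 mm in +x; the deck's near edge is 122 mm from it in -x, its right edge 110 mm in -y.
- left_fence: Steel bar with scale marks along the left of the rig, parallel to the rig's x, 166 mm long from the back fence, 14 mm wide, 10 mm high above the deck. Its origin is that of the rig.
- back_fence: Steel bar across the far end of the rig, parallel to the rig's y, 126 mm long, 14 mm wide, 10 mm high above the deck. Its origin is that of the rig.
- stage_clip (a joint): Hinge of the spring clip on the back fence, rad: 0 down, about 0.1 with the plate under it. A steel strip 18 mm wide on the line 10 mm right (-y) of the seat point, reaching 40 mm out from the fence; lip 8 mm, nose 2 mm above the deck. It meets the plate 31 mm short of home; lifting it takes a push of 3 to 6 N, then the plate drags with 1 to 3 N. Pushing in line with it keeps the plate square.
- jar_a: Loose glass sample jar with a tin lid, 46 mm diameter, 86 mm high, 0.11 kg; origin at the centre of its underside. To be left alone.
- jar_b: A second, like jar; origin at the centre of its underside. To be left alone.
- weight: Loose brass balance weight with a knob, 29 mm diameter, 36 mm high, 0.1 kg; origin at the centre of its underside. To be left alone.
Mind the look-alikes: they are no part of the job. Several things have the shape of the glass_plate; the one meant has the colours described above.

How it is judged:
By the outcome, as a careful person would: the job done as asked, in the order asked, and still so for the second after the job is handed in, with the robot touching nothing.
It also fails if it takes over 72 s, if anything falls off the work surface, if the arm or the gripper's body presses on something with over 40 N, if the wrist force passes 120 N, or if a joint passes its speed limit or range.

## Working session

There is one attempt and no reset: what is moved stays moved. The work goes in short steps, Python scripts to look and compute and a shell command to move; the robot and the scene stay as the last step left them, time stands still between calls to the robot, and variables do not carry over. Pictures are saved under pics/ and viewed, at most 10 in all, crops included, and the job is handed in when it is done.

```bash
ls; mkdir -p pics
cat > h.py <<'E'
import numpy as np, cv2
from cell import robot
def ray(c,u,v):
    x,y=(u-c['cx'])/c['fx'],(v-c['cy'])/c['fy']
    K=np.eye(3);d=cv2.undistortPoints(np.array([[[x,y]]],float),K,np.array([c['k1'],0,0,0.]))[0,0]
    P=np.array(c['pose']);return P[:3,3],P[:3,:3]@np.array([d[0],d[1],1])
def on(c,u,v,z):
    o,d=ray(c,u,v);return o+d*(z-o[2])/d[2]
def proj(c,p):
    P=np.array(c['pose']);q=P[:3,:3].T@(np.array(p)-P[:3,3]);x,y=q[:2]/q[2];s=1+c['k1']*(x*x+y*y)
    return c['fx']*x*s+c['cx'],c['fy']*y*s+c['cy']
def shot(n,name):
    c=robot.read_camera(n);cv2.imwrite(f'pics/{name}.png',c['image'][:,:,::-1]);np.save(f'pics/{name}.npy',c,allow_pickle=True);return c
def load(name): return np.load(f'pics/{name}.npy',allow_pickle=True).item()
E
python3 - <<'E'
from h import *
for n in ['scene','side','wrist']:
    c=shot(n,n+'0');print(n,c['fx'],c['cx'],c['k1'],np.round(c['pose'],3).tolist())
print(robot.observe())
E
```

```text
pics
scene 562.2941890001046 318.6459263765454 -0.1532326088746346 [[0.637, -0.461, 0.618, -0.333], [-0.77, -0.403, 0.495, -0.391], [0.021, -0.791, -0.611, 0.89], [0.0, 0.0, 0.0, 1.0]]
side 511.5912884017272 316.4708773333146 -0.13186503408141215 [[0.999, -0.035, 0.03, 0.438], [-0.045, -0.582, 0.812, -1.037], [-0.01, -0.813, -0.583, 1.017], [0.0, 0.0, 0.0, 1.0]]
wrist 355.57882800319226 324.3705309002007 -0.04172107900734409 [[0.381, -0.896, -0.227, 0.26], [-0.925, -0.369, -0.092, -0.46], [-0.001, 0.245, -0.97, 0.384], [0.0, 0.0, 0.0, 1.0]]
{'time': 0.15, 'qpos': array([-1.32599068e+00,  3.42527999e-01,  1.52477007e+00,  1.22129817e-05,
        1.27539762e+00, -1.46018440e-01]), 'qvel': array([ 0.00098528, -0.00099147, -0.00370512,  0.00065457,  0.00028663,
        0.00046539]), 'joint_efforts': array([ 7.01881854e-04, -4.31468976e+01, -2.44353855e+01,  7.16474117e-02,
        5.38277335e-02, -9.61306614e-05]), 'tool_pos': array([ 0.19998824, -0.48531139,  0.40423211]), 'tool_rot': array([-3.14050306e+00, -1.72047390e-04,  3.90820428e-01]), 'contact_force': array([-0.20992121, -0.28319595,  0.69671358]), 'torque': array([-0.00120161,  0.03169732, -0.00804353]), 'grip_force': 0.0, 'opening': 0.09150583831811111}
```

View pics/scene0.png

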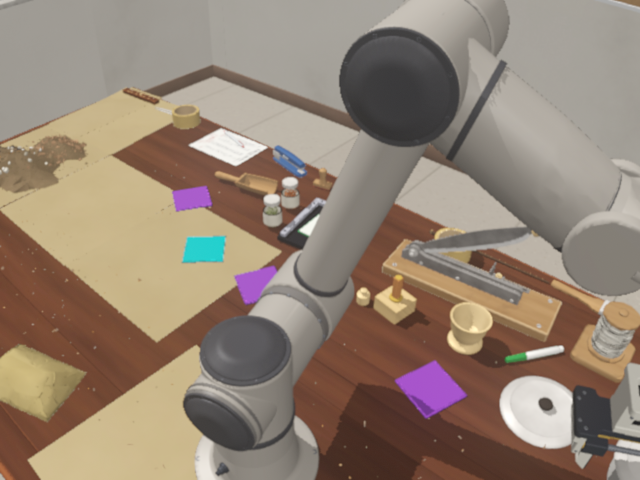

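View pics/side0.png

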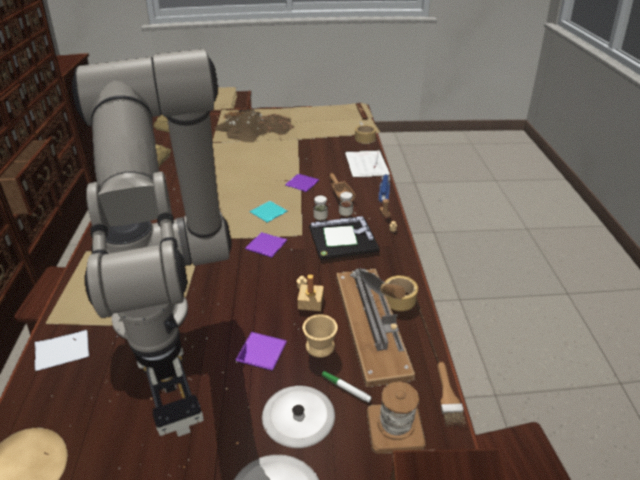

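Side view: the wooden stand with the stick upright at about (310,295), the brass weight at (302,283) beside it, the black rig with the white plate at (343,237), and the jars at (320,208) and (346,204). The purple and cyan squares are look-alikes. I'll get rough positions and an enlarged crop.

Run:
```python
from h import *
s=load('side0');c=load('scene0')
for n,cam,u,v,z in [('stand',s,311,300,.036),('stand',c,396,304,.036),('stick top',s,310,278,.096),('sticktop',c,398,277,.096),('plate',s,341,236,.023),('rig nl',s,320,255,.018),('weight',s,302,284,.03),('weight',c,363,296,.018),('jara',s,320,213,.0),('jarb',s,346,210,0)]:
    print(n,on(cam,u,v,z).round(3))
im=s['image'][:,:,::-1]
a=cv2.resize(im[185:325,260:400],(560,560),interpolation=cv2.INTER_CUBIC)
cv2.imwrite('pics/crop1.png',a)
```

```text
stand [ 0.459 -0.007  0.036]
stand [0.441 0.012 0.036]
stick top [0.458 0.017 0.096]
sticktop [0.457 0.025 0.096]
plate [0.568 0.302 0.023]
rig nl [0.494 0.213 0.018]
weight [0.435 0.068 0.03 ]
weight [0.431 0.09  0.018]
jara [0.508 0.475 0.   ]
jarb [0.602 0.489 0.   ]
```

View pics/crop1.png

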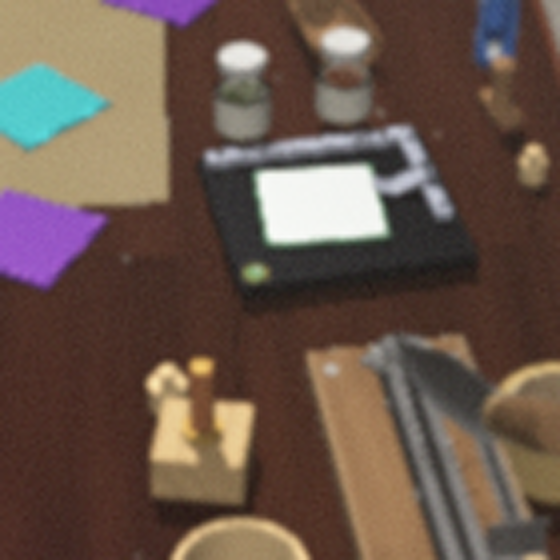

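The crop shows the stand at about (203,450), with the stick's dark wooden handle and brass collar. The plate meant is the white one with greenish edges at (320,203) on the black rig, because only it has the white coating. The purple squares at (170,5) and (40,235) and the cyan one at (40,105) are look-alikes lying on the table. Next I move the wrist camera over the area.

```bash
R='[0.028,-0.0268,0,0,0,0]'; python3 -m pendant '[[0.028,-0.0268,0,0,0,0],[0.028,-0.0268,0,0,0,0],[0.028,-0.0268,0,0,0,0],[0.028,-0.0268,0,0,0,0],[0.028,-0.0268,0,0,0,0],[0.028,-0.0268,0,0,0,0],[0.028,-0.0268,0,0,0,0],[0.028,-0.0268,0,0,0,0]]'; python3 -m pendant '[[0.028,-0.0268,0,0,0,0],[0.028,-0.0268,0,0,0,0],[0.028,-0.0268,0,0,0,0],[0.028,-0.0268,0,0,0,0],[0.028,-0.0268,0,0,0,0],[0.028,-0.0268,0,0,0,0],[0.028,-0.0268,0,0,0,0],[0.028,-0.0268,0,0,0,0]]'
python3 - <<'E'
from h import *
shot('wrist','w1')
E
```

```text
time: 0.82
tool_pos: [0.3256, -0.2, 0.4047]
tool_rot: [3.142, -0.0, 0.39]
contact_force: [2.2, 0.4, 0.0]
opening: 0.092
grip_force: 0.0
time: 1.48
tool_pos: [0.4511, 0.0838, 0.4046]
tool_rot: [3.141, 0.0, 0.391]
contact_force: [1.0, -0.7, 0.3]
opening: 0.092
grip_force: 0.0
```

View pics/w1.png

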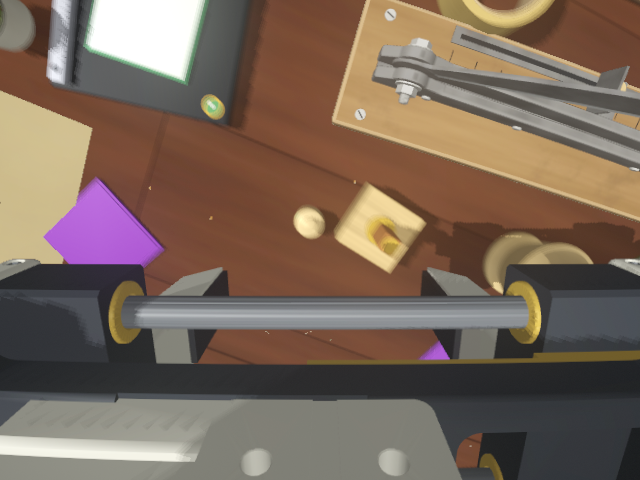

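The wrist view shows the stand's top face at about (380,225), with the collar and handle at (385,235). The pale ball-like thing beside it is at (309,222), and part of the rig with the white plate is at the top left. Next I enlarge the stand to get its edges.

Run:
```python
from h import *
c=load('w1');im=c['image'][:,:,::-1]
cv2.imwrite('pics/crop2.png',cv2.resize(im[170:290,280:440],(800,600),interpolation=cv2.INTER_CUBIC))
for q in [(369,184),(426,220),(335,235),(378,226)]: print(q,on(c,*q,.036).round(4))
```

```text
(369, 184) [0.4957 0.0552 0.036 ]
(426, 220) [ 0.4848 -0.0123  0.036 ]
(335, 235) [0.4358 0.066  0.036 ]
(378, 226) [0.4608 0.0297 0.036 ]
```

View pics/crop2.png

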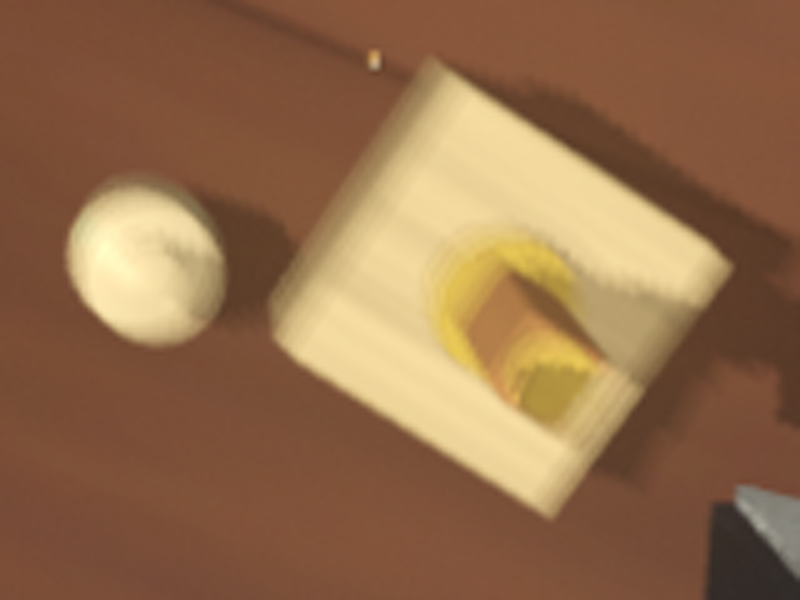

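```bash
python3 -m pendant '[[-0.01,0.0305,0,0,0,0],[-0.01,0.0305,0,0,0,0],[0,0,0,0,0,-0.125],[0,0,0,0,0,-0.125],[0,0,0,0,0,-0.125],[0,0,0,0,0,-0.125],[0,0,0,0,0,-0.125],[0,0,0,0,0,-0.125]]' >/dev/null; python3 -m pendant '[[0,0,0,0,0,-0.125],[0,0,0,0,0,-0.125],[0,0,0,0,0,0],[0,0,0,0,0,0]]'
python3 - <<'E'
from h import *
c=shot('wrist','w2');im=c['image'][:,:,::-1]
cv2.imwrite('pics/crop3.png',cv2.resize(im[135:285,220:420],(800,600),interpolation=cv2.INTER_CUBIC))
E
```

```text
time: 2.53
tool_pos: [0.4556, 0.0176, 0.4046]
tool_rot: [-3.141, 0.0, 1.387]
contact_force: [0.3, -0.3, 0.7]
opening: 0.0916
grip_force: 0.0
```

View pics/crop3.png

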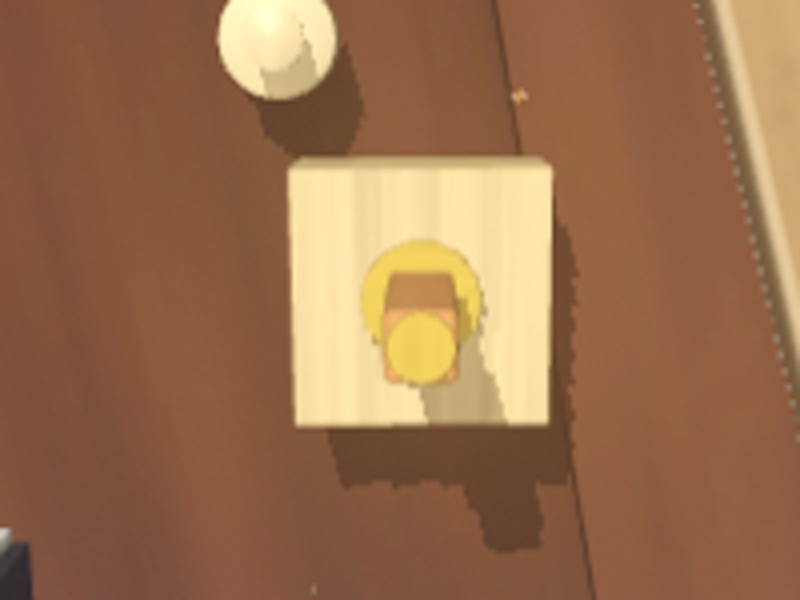

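The crop shows the stand's top face square at crop (288–553, 167–427), the collar centred at (422,298), the brass cap at (422,348), and the handle sides parallel to the image axes. The pale brass weight is at (277,40).

Run:
```python
from h import *
c=load('w2')
f=lambda u,v,z:on(c,220+u/4-.375,135+v/4-.375,z)
print('cap',f(422,348,.097),'collar',f(422,298,.041))
K=[f(*q,.036) for q in [(288,167),(553,167),(550,427),(295,427)]]
print(np.round(K,4),'ctr',np.mean(K,0).round(4))
print([round(float(np.linalg.norm(K[i]-K[i-1])),4) for i in range(4)])
for i,j in [(0,1),(3,2)]: d=K[j]-K[i];print(np.arctan2(d[1],d[0]))
for i,j in [(3,0),(2,1)]: d=K[j]-K[i];print(np.arctan2(d[1],d[0])-np.pi/2)
a=f(383,382,.096);b=f(460,382,.096);d=b-a;print('handle',np.linalg.norm(d),np.arctan2(d[1],d[0]))
o=robot.observe();print(o['tool_pos'],o['tool_rot'])
# plate & rig visible in w1?
```

```text
cap [0.45676646 0.02335627 0.097     ] collar [0.45702861 0.02413268 0.041     ]
[[ 0.4308  0.0609  0.036 ]
 [ 0.494   0.0491  0.036 ]
 [ 0.4828 -0.0152  0.036 ]
 [ 0.4192 -0.0034  0.036 ]] ctr [0.4567 0.0229 0.036 ]
[0.0653, 0.0643, 0.0653, 0.0647]
-0.18393444577118276
-0.18395500440081433
-0.17877804974020028
-0.1730585447314863
handle 0.0160333842424084 -0.18394892631810103
[0.45559364 0.01765607 0.40458302] [-3.14135253e+00  6.48299898e-05  1.38672282e+00]
```

```bash
python3 -m pendant '[[0.0058,0,0.02,0,0,0],[0,0,0.03,0,0,0],[0,0,0.03,0,0,0],[0,0,0.03,0,0,0],[0,0,0.03,0,0,0],[0,0,0.02,0,0,0],[0,0,0.0195,0,0,0],[0,0,0,0,0,0]]' 0.05; python3 -m pendant '[[0,0,0,0,0,0],[0,0,0,0,0,0],[0,0,0,0,0,0],[0,0,0,0,0,0],[0,0,0,0,0,0],[0,0,0,0,0,0]]' 0.0 55
```

```text
time: 3.25
tool_pos: [0.4555, 0.0234, 0.2222]
tool_rot: [-3.135, 0.001, 1.388]
contact_force: [-1.1, 0.2, 1.6]
opening: 0.0505
grip_force: 0.0
time: 3.75
tool_pos: [0.4569, 0.0234, 0.2259]
tool_rot: [3.14, 0.0, 1.391]
contact_force: [-0.2, -0.1, 3.4]
opening: 0.0159
grip_force: 55.0
```

```bash
python3 -m pendant '[[0,0,-0.02,0,0,0],[0,0,-0.03,0,0,0],[0,0,-0.04,0,0,0],[0,0,-0.04,0,0,0],[0,0,-0.04,0,0,0],[0.03,0.006,0,0,0,0],[0.04,0.008,0,0,0,0],[0.04,0.008,0,0,0,0]]'; python3 -m pendant '[[0.04,0.008,0,0,0,0],[0.04,0.008,0,0,0,0],[0.03,0.007,0,0,0,0],[0.02,0.005,0,0,0,0],[0,0,0,0,0,0],[0,0,0,0,0,0],[0,0,0,0,0,0]]'
python3 - <<'E'
from h import *
shot('wrist','w3')
E
```

```text
time: 4.42
tool_pos: [0.4981, 0.1284, 0.3967]
tool_rot: [3.139, -0.001, 1.388]
contact_force: [1.6, -0.5, -0.6]
opening: 0.0158
grip_force: 55.0
time: 5.0
tool_pos: [0.5485, 0.25, 0.395]
tool_rot: [-3.141, 0.001, 1.391]
contact_force: [-0.0, -0.9, -1.4]
opening: 0.016
grip_force: 55.0
```

View pics/w3.png

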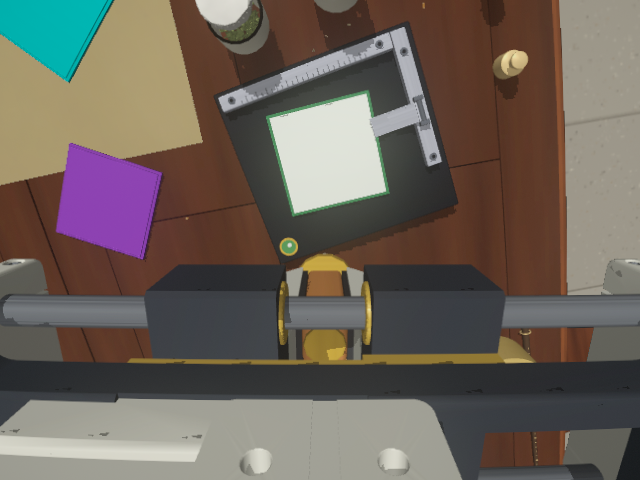

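Wrist view: the rig has the left fence from (228,103) to (380,45) and the back fence from (400,40) to (434,160). The clip is at (395,120) and the white plate with green edges is at (328,152). Stick foot not visible, jars at the top. Now I measure plate and fences.

```bash
cat > meas.py <<'E'
from h import *
def world(c,pts,z): return np.array([on(c,u,v,z)[:2] for u,v in pts])
def plate(c,verbose=True):
    im=c['image'].astype(int);hsv=cv2.cvtColor(c['image'],cv2.COLOR_RGB2HSV)
    white=(im.min(2)>185);green=(hsv[...,0]>40)&(hsv[...,0]<90)&(hsv[...,1]>80)
    m=((white|green)*255).astype(np.uint8)
    cs,_=cv2.findContours(m,0,1)
    best=[]
    for k in cs:
        if 3000<cv2.contourArea(k)<30000:
            w=world(c,k[:,0,:]+0.0,.023)*1000
            best.append(cv2.minAreaRect(w.astype(np.float32)))
    return best
E
python3 - <<'E'
from meas import *
c=load('w3');print(plate(c))
# fence mask, edges
im=c['image'].astype(int)
g=im.mean(2);sat=im.max(2)-im.min(2)
# scan lines perpendicular to left fence: columns; print gray profile
for u in (260,300,340):
    v0=int(103+(u-228)*(45-103)/152.)
    print(u,[(v,int(g[v,u])) for v in range(v0-16,v0+22,1)])
for v in (75,90,150):
    u0=int(400+(v-40)*34/120)
    print(v,[(u,int(g[v,u])) for u in range(u0-16,u0+22,1)])
E
```

```text
[((562.4488525390625, 306.0732421875), (99.67215728759766, 99.82957458496094), 3.447861671447754), ((333.4426574707031, 480.4587707519531), (86.79914855957031, 90.0987548828125), 43.11404800415039)]
260 [(74, 49), (75, 49), (76, 46), (77, 40), (78, 44), (79, 44), (80, 51), (81, 103), (82, 130), (83, 127), (84, 128), (85, 129), (86, 128), (87, 127), (88, 127), (89, 126), (90, 125), (91, 127), (92, 130), (93, 131), (94, 130), (95, 155), (96, 175), (97, 147), (98, 100), (99, 81), (100, 59), (101, 47), (102, 49), (103, 49), (104, 48), (105, 50), (106, 50), (107, 49), (108, 50), (109, 56), (110, 61), (111, 60)]
300 [(59, 70), (60, 70), (61, 60), (62, 56), (63, 58), (64, 57), (65, 109), (66, 180), (67, 183), (68, 182), (69, 184), (70, 185), (71, 183), (72, 182), (73, 181), (74, 179), (75, 178), (76, 183), (77, 184), (78, 185), (79, 183), (80, 181), (81, 173), (82, 129), (83, 89), (84, 81), (85, 57), (86, 55), (87, 56), (88, 56), (89, 57), (90, 57), (91, 58), (92, 59), (93, 64), (94, 67), (95, 68), (96, 68)]
340 [(44, 53), (45, 52), (46, 44), (47, 44), (48, 46), (49, 50), (50, 132), (51, 18
[... 934 characters left out ...]
413, 180), (414, 178), (415, 179), (416, 178), (417, 179), (418, 177), (419, 177), (420, 180), (421, 175), (422, 101), (423, 55), (424, 54), (425, 55), (426, 52), (427, 50), (428, 58), (429, 66), (430, 66), (431, 65), (432, 66), (433, 66), (434, 66), (435, 66)]
150 [(415, 59), (416, 59), (417, 58), (418, 59), (419, 58), (420, 51), (421, 76), (422, 88), (423, 112), (424, 166), (425, 178), (426, 177), (427, 178), (428, 181), (429, 181), (430, 179), (431, 179), (432, 177), (433, 177), (434, 178), (435, 177), (436, 179), (437, 179), (438, 181), (439, 78), (440, 50), (441, 50), (442, 49), (443, 46), (444, 53), (445, 65), (446, 65), (447, 64), (448, 64), (449, 63), (450, 64), (451, 63), (452, 63)]
```

Run:
```python
from meas import *
c=load('w3')
L=world(c,[(260,97.7),(300,82),(340,66.2)],.028);Lo=world(c,[(260,80.7),(300,65.1),(340,50)],.028);Lb=world(c,[(260,100),(300,84.5),(340,69.3)],.018)
B=world(c,[(402,75),(406.5,90),(423.3,150)],.028);Bo=world(c,[(417.6,75),(421.9,90),(438.6,150)],.028);Bb=world(c,[(399.6,75),(403.6,90),(420.6,150)],.018)
ang=lambda A:np.arctan2(*(A[-1]-A[0])[::-1])
for n,A in [('L',L),('Lo',Lo),('Lb',Lb)]: print(n,A.round(4).tolist(),ang(A))
for n,A in [('B',B),('Bo',Bo),('Bb',Bb)]: print(n,A.round(4).tolist(),ang(A)+np.pi/2)
psi=np.mean([ang(L),ang(Lo),ang(B)+np.pi/2,ang(Bo)+np.pi/2]);print('psi',psi)
X=np.array([np.cos(psi),np.sin(psi)]);Y=np.array([-X[1],X[0]])
for n,A in [('L',L),('Lo',Lo),('Lb',Lb)]: print(n,(A@Y).round(4))
for n,A in [('B',B),('Bo',Bo),('Bb',Bb)]: print(n,(A@X).round(4))
p=np.array([.56245,.30607]);print('plate',p@X,p@Y)
```

```text
L [[0.5092, 0.3688], [0.5481, 0.3755], [0.5863, 0.3822]] 0.17143419320191622
Lo [[0.5124, 0.3833], [0.5509, 0.3896], [0.5886, 0.3956]] 0.16074388793599353
Lb [[0.5073, 0.3684], [0.5473, 0.375], [0.5866, 0.3815]] 0.16359687118849217
B [[0.6407, 0.3649], [0.643, 0.3514], [0.6519, 0.2951]] 0.15890627759247677
Bo [[0.6547, 0.3625], [0.657, 0.349], [0.6663, 0.2925]] 0.1641801994001595
Bb [[0.6408, 0.3668], [0.6427, 0.3529], [0.6519, 0.295]] 0.15366274543636393
psi 0.16381613953263652
L [0.2809 0.281  0.2815]
Lo [0.2946 0.2946 0.2943]
Lb [0.2807 0.2807 0.2807]
B [0.6916 0.6917 0.6913]
Bo [0.7051 0.7051 0.7051]
Bb [0.692  0.6917 0.6913]
plate 0.6048352374433559 0.21024553014710987
```

```bash
python3 -m pendant '[[0,0,0,0,0,-0.115],[0,0,0,0,0,-0.115],[0,0,0,0,0,-0.113],[-0.0147,0.0282,0,0,0,0],[0,0,0.035,0,0,0],[0,0,0.035,0,0,0],[0,0,0.03,0,0,0],[0,0,0.025,0,0,0]]' >/dev/null; python3 -m pendant '[[0,0,0.015,0,0,0],[0,0,0,0,0,0],[0,0,0,0,0,0],[0,0,0,0,0,0]]'
cat > st.py <<'E'
from h import *
o=robot.observe();p=o['tool_pos'];f=o['contact_force'];c,s=np.cos(.1635),np.sin(.1635)
print('t',round(o['time'],2),'X',round(p[0]*c+p[1]*s,4),'Y',round(-p[0]*s+p[1]*c,4),'z',p[2].round(4),'rot',o['tool_rot'].round(3),'fX',round(f[0]*c+f[1]*s,1),'fY',round(-f[0]*s+f[1]*c,1),'fz',f[2].round(1))
E
python3 st.py
```

```text
time: 6.05
tool_pos: [0.5795, 0.2401, 0.2569]
tool_rot: [3.139, -0.0, 1.733]
contact_force: [-0.4, -0.2, -0.2]
opening: 0.0159
grip_force: 55.0
t 6.05 X 0.6109 Y 0.1426 z 0.2569 rot [ 3.139 -0.     1.733] fX -0.4 fY -0.2 fz -0.2
```

```bash
python3 -m pendant '[[0,0,0.01,0,0,0],[0,0,0.006,0,0,0],[0,0,0,0,0,0],[0,0,0,0,0,0],[0,0,0,0,0,0]]'>/dev/null; python3 st.py;  python3 -m pendant '[[0.003,0,0,0,0,0],[0.003,0,0,0,0,0],[0.002,0,0,0,0,0],[0.002,0,0,0,0,0],[0.002,0,0,0,0,0],[0.002,0,0,0,0,0],[0,0,0,0,0,0]]' >/dev/null; python3 st.py
python3 - <<'E'
from meas import *
c=shot('wrist','w4');im=c['image'][:,:,::-1]
print(plate(c))
E
```

```text
t 6.47 X 0.6105 Y 0.1432 z 0.2394 rot [3.141 0.    1.734] fX -0.4 fY 0.2 fz -1.2
t 7.05 X 0.6105 Y 0.1575 z 0.2392 rot [3.142 0.    1.734] fX 0.1 fY -0.0 fz 0.1
[]
```

View pics/w4.png

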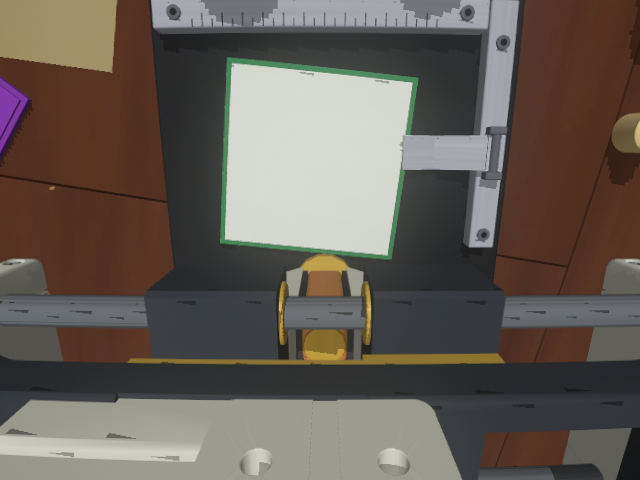

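Wrist view: the whole plate is visible with corners at (229,60), (416,79), (390,257) and (222,243), and is still rotated relative to the fences. The collar is just below its lower edge at (325,262) and the clip is at (445,152).

```bash
cat >> meas.py <<'E'
def rigplate(c):
    im=c['image'].astype(int);hsv=cv2.cvtColor(c['image'],cv2.COLOR_RGB2HSV)
    m=((((im.min(2)>190)|((hsv[...,0]>40)&(hsv[...,0]<90)&(hsv[...,1]>80)))[30:275])*255).astype(np.uint8)
    m=cv2.morphologyEx(m,cv2.MORPH_OPEN,np.ones((3,3),np.uint8))
    cs,_=cv2.findContours(m,0,1);k=max(cs,key=cv2.contourArea)[:,0,:]+np.array([0,30])
    w=world(c,k,.023);cc,s=np.cos(.1635),np.sin(.1635)
    w=np.c_[w[:,0]*cc+w[:,1]*s,-w[:,0]*s+w[:,1]*cc]*1000
    # edge lines in rig mm: fit right/left/front by robust selection from hull rect
    (cx,cy),(a,b),t=cv2.minAreaRect(w.astype(np.float32))
    print('plate X %.1f Y %.1f size %.1f %.1f yaw deg %.2f'%(cx,cy,a,b,(t+45)%90-45),' to seat %.1f %.1f'%(641.5-cx,231-cy))
E
python3 - <<'E'
from meas import *
rigplate(load('w3'));rigplate(load('w4'))
E
```

```text
plate X 604.8 Y 210.6 size 99.4 99.7 yaw deg -5.92  to seat 36.7 20.4
plate X 604.3 Y 214.4 size 99.3 99.2 yaw deg -5.80  to seat 37.2 16.6
```

```bash
python3 -m pendant '[[-0.004,0,0,0,0,0],[0,0.007,0,0,0,0],[0,0.007,0,0,0,0],[0.003,0,0,0,0,0],[0.002,0,0,0,0,0],[0.002,0,0,0,0,0],[0.002,0,0,0,0,0],[0,0,0,0,0,0]]' >/dev/null; python3 st.py; python3 -c "
from meas import *
rigplate(shot('wrist','w5'))"
```

```text
t 7.77 X 0.6243 Y 0.1627 z 0.2391 rot [-3.141  0.     1.734] fX -0.1 fY -0.2 fz -1.0
plate X 602.8 Y 220.6 size 99.3 99.3 yaw deg -4.51  to seat 38.7 10.4
```

```bash
python3 -m pendant '[[0.0015,0,0,0,0,0],[0.0015,0,0,0,0,0],[0.0015,0,0,0,0,0],[0.0015,0,0,0,0,0],[0.001,0,0,0,0,0],[0,0,0,0,0,0]]' >/dev/null; python3 st.py; python3 -c "
from meas import *
rigplate(shot('wrist','w6'))"
```

```text
t 8.32 X 0.6245 Y 0.1694 z 0.2392 rot [ 3.142 -0.     1.734] fX 0.1 fY -0.0 fz -0.5
plate X 601.3 Y 226.5 size 99.4 99.3 yaw deg -2.57  to seat 40.2 4.5
```

```bash
python3 -m pendant '[[0.001,0,0,0,0,0],[0.001,0,0,0,0,0],[0.001,0,0,0,0,0],[0.001,0,0,0,0,0],[0,0,0,0,0,0],[0,0,0,0,0,0]]' >/dev/null; python3 st.py; python3 -c "
from meas import *
rigplate(shot('wrist','w7'))"; python3 -m pendant '[[0.0005,0,0,0,0,0],[0.0005,0,0,0,0,0],[0,0,0,0,0,0],[0,0,0,0,0,0]]' >/dev/null; python3 st.py
```

```text
t 8.87 X 0.6245 Y 0.1733 z 0.2392 rot [-3.142 -0.     1.734] fX -0.5 fY 0.1 fz -0.2
plate X 600.4 Y 229.9 size 99.3 99.3 yaw deg -1.47  to seat 41.1 1.1
t 9.25 X 0.6245 Y 0.1741 z 0.2392 rot [3.142 0.    1.734] fX 0.4 fY 0.4 fz -0.7
```

```bash
for i in 1 2 3; do python3 -m pendant '[[0.0004,0,0,0,0,0],[0.0004,0,0,0,0,0],[0,0,0,0,0,0]]' >/dev/null; python3 st.py; done; python3 -c "
from meas import *
rigplate(shot('wrist','w8'))"
```

```text
t 9.5 X 0.6245 Y 0.175 z 0.2392 rot [3.141 0.    1.734] fX -0.4 fY -0.8 fz -1.2
t 9.75 X 0.6246 Y 0.1756 z 0.2392 rot [3.142e+00 1.000e-03 1.734e+00] fX 0.9 fY -3.3 fz -0.5
t 10.0 X 0.6246 Y 0.1759 z 0.2392 rot [-3.142e+00  1.000e-03  1.734e+00] fX 0.9 fY -5.1 fz -0.1
plate X 600.0 Y 231.1 size 99.2 99.3 yaw deg -0.16  to seat 41.5 -0.1
```

```bash
python3 -m pendant '[[0,0,0,0,0,0],[0,0,0,0,0,0],[0,0,0,0,0,0],[0,0,0,0,0,0]]' >/dev/null; python3 st.py; python3 -m pendant '[[-0.008,0,0,0,0,0],[-0.015,0,-0.01,0,0,0],[-0.008,-0.01,-0.02,0,0,0],[0,-0.03,0,0,0,0],[0,-0.03,0,0,0,0],[0,-0.0236,0,0,0,0],[0.03,0,0,0,0,0],[0.03,0,0,0,0,0]]' >/dev/null;  python3 -m pendant '[[0.022,0,0,0,0,0],[0,0,0,0,0,0],[0,0,0.018,0,0,0],[0,0,0,0,0,0],[0,0,0,0,0,0]]' >/dev/null;python3 st.py;  python3 -c "
from meas import *
c=shot('wrist','w9');rigplate(c)"
```

```text
t 10.38 X 0.6246 Y 0.1759 z 0.2392 rot [-3.142e+00  1.000e-03  1.734e+00] fX -0.1 fY -4.9 fz -0.1
t 11.47 X 0.5308 Y 0.2267 z 0.251 rot [-3.140e+00  1.000e-03  1.733e+00] fX -0.6 fY 0.1 fz 0.2
plate X 599.3 Y 248.3 size 64.9 99.3 yaw deg -0.30  to seat 42.2 -17.3
```

View pics/w9.png

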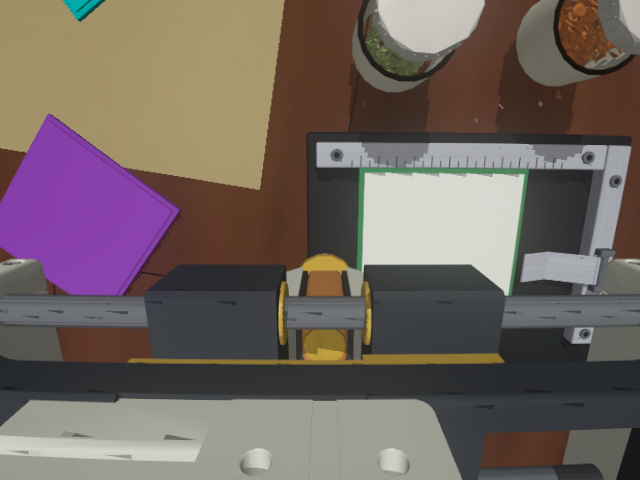

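The plate's left edge is along the left fence, with the fence inner edge at row 168 and plate top edge at row 170. The clip at (560,267) is still clear of its rear edge at column 520, and the stick at (325,265) is ahead of its near edge. Now I push back.

```bash
python3 -m pendant '[[0,0,0.0116,0,0,0],[0,0.005,0,0,0,0],[0,0.003,0,0,0,0],[0,0.003,0,0,0,0],[0,0.002,0,0,0,0],[0,0.002,0,0,0,0],[0,0.002,0,0,0,0],[0,0,0,0,0,0]]' >/dev/null; python3 st.py; python3 -c "
from meas import *
c=shot('wrist','w10');rigplate(c)"; python3 -m pendant '[[0,0.0015,0,0,0,0],[0,0.0015,0,0,0,0],[0,-0.003,0,0,0,0],[-0.0055,0,0,0,0,0],[0,0.002,0,0,0,0],[0,0,0,0,0,0]]' >/dev/null; python3 st.py
```

```text
t 12.18 X 0.5483 Y 0.2276 z 0.2398 rot [ 3.141 -0.     1.734] fX -1.2 fY 0.0 fz -0.6
plate X 603.5 Y 250.9 size 59.7 99.0 yaw deg -0.29  to seat 38.0 -19.9
t 12.73 X 0.5502 Y 0.2217 z 0.2397 rot [3.141 0.    1.733] fX 0.3 fY 1.0 fz -0.1
```

```bash
for i in 1 2 3 4; do python3 -m pendant '[[0,0.001,0,0,0,0],[0,0.001,0,0,0,0],[0,0.001,0,0,0,0]]' >/dev/null; python3 st.py; done; python3 -c "
from meas import *
c=shot('wrist','w11');rigplate(c)"
```

```text
t 12.98 X 0.5529 Y 0.2221 z 0.2395 rot [-3.141  0.     1.734] fX -1.4 fY -0.7 fz -1.0
t 13.23 X 0.5559 Y 0.2221 z 0.2395 rot [-3.141  0.     1.734] fX -2.8 fY -0.0 fz 0.6
t 13.48 X 0.5586 Y 0.2221 z 0.2394 rot [-3.14   0.     1.734] fX -3.9 fY -0.0 fz 0.6
t 13.73 X 0.5618 Y 0.2221 z 0.2394 rot [-3.141  0.     1.734] fX -5.2 fY -0.8 fz 0.6
plate X 616.5 Y 249.5 size 99.0 62.4 yaw deg 0.19  to seat 25.0 -18.5
```

```bash
for i in 1 2 3 4 5; do python3 -m pendant '[[0,0.001,0,0,0,0],[0,0.001,0,0,0,0],[0,0.001,0,0,0,0]]' >/dev/null; python3 st.py; done; python3 -c "
from meas import *
c=shot('wrist','w12');rigplate(c)"
```

```text
t 14.03 X 0.565 Y 0.2221 z 0.2395 rot [3.142 0.    1.734] fX -3.2 fY -0.1 fz -0.7
t 14.28 X 0.5682 Y 0.2221 z 0.2395 rot [3.141 0.    1.734] fX -3.7 fY -0.4 fz -0.7
t 14.53 X 0.5711 Y 0.2221 z 0.2395 rot [-3.142  0.     1.734] fX -2.6 fY 0.9 fz -1.3
t 14.78 X 0.574 Y 0.2221 z 0.2395 rot [-3.142  0.     1.734] fX -3.7 fY -0.5 fz -2.1
t 15.03 X 0.577 Y 0.2221 z 0.2395 rot [-3.141  0.     1.734] fX -2.6 fY -1.6 fz -0.8
plate X 632.1 Y 249.4 size 99.1 62.4 yaw deg 0.16  to seat 9.4 -18.4
```

Riding under the clip and still square. I'll continue to within about 1 mm of home, then press in small steps.

```bash
for i in 1 2 ; do python3 -m pendant '[[0,0.001,0,0,0,0],[0,0.001,0,0,0,0],[0,0.001,0,0,0,0]]' >/dev/null; python3 st.py; done; for i in 1 2 3 ; do python3 -m pendant '[[0,0.0005,0,0,0,0],[0,0,0,0,0,0]]' >/dev/null; python3 st.py; done
```

```text
t 15.33 X 0.58 Y 0.2221 z 0.2397 rot [3.142 0.    1.734] fX -3.0 fY -0.5 fz -1.4
t 15.58 X 0.583 Y 0.2221 z 0.2396 rot [3.142 0.    1.734] fX -3.5 fY -0.2 fz -0.1
t 15.75 X 0.5837 Y 0.2221 z 0.2396 rot [3.141 0.    1.734] fX -2.5 fY 1.2 fz -1.1
t 15.92 X 0.584 Y 0.2221 z 0.2396 rot [3.141 0.    1.734] fX -2.6 fY 0.2 fz -0.5
t 16.08 X 0.5845 Y 0.2221 z 0.2396 rot [3.141 0.    1.734] fX -3.0 fY 0.9 fz -1.2
```

```bash
for i in 1 2 3 4; do python3 -m pendant '[[0,0.0005,0,0,0,0],[0,0,0,0,0,0],[0,0,0,0,0,0]]' >/dev/null; python3 st.py; done
```

```text
t 16.33 X 0.585 Y 0.2221 z 0.2396 rot [3.141 0.    1.734] fX -2.9 fY -0.2 fz 0.0
t 16.58 X 0.5855 Y 0.2221 z 0.2396 rot [3.141 0.    1.734] fX -3.2 fY -0.3 fz -0.2
t 16.83 X 0.586 Y 0.2221 z 0.2396 rot [3.141 0.    1.734] fX -2.9 fY 0.2 fz -0.3
t 17.08 X 0.5863 Y 0.2221 z 0.2395 rot [-3.141  0.     1.734] fX -4.7 fY -0.2 fz 1.5
```

```bash
for i in 1 2 ; do python3 -m pendant '[[0,0.0005,0,0,0,0],[0,0,0,0,0,0],[0,0,0,0,0,0]]' >/dev/null; python3 st.py; done;  python3 -c "
from meas import *
c=shot('wrist','w13');rigplate(c)"
```

```text
t 17.33 X 0.5866 Y 0.2221 z 0.2395 rot [-3.14   0.     1.734] fX -5.9 fY -0.1 fz 1.9
t 17.58 X 0.5868 Y 0.2222 z 0.2394 rot [-3.139  0.     1.734] fX -6.7 fY -0.7 fz 1.8
plate X 640.9 Y 249.4 size 99.0 62.4 yaw deg 0.04  to seat 0.6 -18.4
```

```bash
for i in 1 2 3; do python3 -m pendant '[[0,0.0004,0,0,0,0],[0,0,0,0,0,0],[0,0,0,0,0,0]]' >/dev/null; python3 st.py; done; python3 -m pendant '[[0,0,0,0,0,0],[0,0,0,0,0,0],[0,0,0,0,0,0]]' >/dev/null; python3 st.py
```

```text
t 17.88 X 0.587 Y 0.2222 z 0.2393 rot [-3.139  0.     1.734] fX -6.7 fY -0.2 fz 2.7
t 18.13 X 0.5872 Y 0.2222 z 0.2392 rot [-3.138e+00  1.000e-03  1.734e+00] fX -8.2 fY 0.6 fz 2.9
t 18.38 X 0.5874 Y 0.2222 z 0.2392 rot [-3.137e+00  1.000e-03  1.734e+00] fX -8.5 fY 0.3 fz 3.6
t 18.63 X 0.5874 Y 0.2222 z 0.2392 rot [-3.137e+00  1.000e-03  1.734e+00] fX -9.0 fY 0.6 fz 3.0
```

```bash
for i in 1 2 3; do python3 -m pendant '[[0,0.0004,-0.0001,0,0,0],[0,0,0,0,0,0],[0,0,0,0,0,0]]' >/dev/null; python3 st.py; done; for i in 1 2 3; do python3 -m pendant '[[0,0,0,0,0,0],[0,0,0,0,0,0]]' >/dev/null; python3 st.py; done;  python3 -c "
from meas import *
c=shot('wrist','w14');rigplate(c)"
```

```text
t 18.88 X 0.5876 Y 0.2222 z 0.2392 rot [-3.136e+00  1.000e-03  1.734e+00] fX -9.5 fY 0.1 fz 3.0
t 19.13 X 0.5878 Y 0.2222 z 0.2392 rot [-3.135e+00  1.000e-03  1.734e+00] fX -10.5 fY 0.1 fz 3.4
t 19.38 X 0.588 Y 0.2223 z 0.2392 rot [-3.135e+00  1.000e-03  1.734e+00] fX -12.0 fY -0.4 fz 3.6
t 19.55 X 0.588 Y 0.2222 z 0.2392 rot [-3.135e+00  1.000e-03  1.734e+00] fX -11.0 fY 0.5 fz 4.0
t 19.72 X 0.5881 Y 0.2222 z 0.2392 rot [-3.135e+00  1.000e-03  1.734e+00] fX -11.8 fY 0.3 fz 3.8
t 19.88 X 0.588 Y 0.2222 z 0.2392 rot [-3.135e+00  1.000e-03  1.734e+00] fX -11.4 fY -1.2 fz 4.0
plate X 641.0 Y 249.5 size 98.9 62.3 yaw deg 0.12  to seat 0.5 -18.5
```

```bash
python3 -m pendant '[[0,-0.0007,0,0,0,0],[0,0,0,0,0,0],[0,0,0,0,0,0],[0,0,0,0,0,0]]' >/dev/null; python3 st.py; python3 -m pendant '[[0,-0.001,0,0,0,0],[0,-0.003,0,0,0,0],[0,-0.01,0,0,0,0],[0,-0.012,-0.02,0,0,0],[0,0,-0.04,0,0,0],[-0.03,-0.01,-0.04,0,0,0],[-0.04,-0.008,-0.03,0,0,0],[0,0,-0.03,0,0,0]]' >/dev/null; python3 -m pendant '[[0,0,0,0,0,0],[0,0,0,0,0,0],[0,0,0,0,0,0]]' >/dev/null; python3 st.py; python3 -c "
from meas import *
c=shot('wrist','w15');rigplate(c)
cv2.imwrite('pics/crop4.png',cv2.resize(c['image'][0:280,150:520,::-1],(740,560),interpolation=cv2.INTER_CUBIC))"
```

```text
t 20.27 X 0.5877 Y 0.2222 z 0.2393 rot [-3.136e+00  1.000e-03  1.734e+00] fX -9.5 fY 0.3 fz 2.8
t 21.18 X 0.5485 Y 0.1647 z 0.3871 rot [ 3.14  -0.     1.734] fX -0.3 fY -0.6 fz -1.6
plate X 640.4 Y 230.9 size 99.1 98.9 yaw deg -0.06  to seat 1.1 0.1
```

Run:
```python
from meas import *
c=load('w15');g=c['image'].astype(np.float32).mean(2);cc,s=np.cos(.1635),np.sin(.1635)
def pr(X,Y,z=.023):
    u,v=proj(c,(X*cc-Y*s,X*s+Y*cc,z));return int(cv2.getRectSubPix(g,(1,1),(float(u),float(v)))[0,0])
for Y in (.255,.265,.195): print('Y',Y,'rear',[pr(x,Y) for x in np.arange(.684,.7,.001)])
for X in (.60,.64,.68): print('X',X,'left',[pr(X,y) for y in np.arange(.274,.290,.001)])
for Y in (.255,.195): print('front',[pr(x,Y) for x in np.arange(.585,.597,.001)])
```

```text
Y 0.255 rear [226, 226, 226, 225, 171, 122, 117, 107, 105, 130, 176, 185, 185, 187, 188, 187]
Y 0.265 rear [226, 226, 226, 224, 176, 123, 114, 105, 104, 131, 173, 185, 185, 187, 187, 185]
Y 0.195 rear [226, 226, 225, 218, 169, 121, 115, 102, 106, 144, 180, 185, 185, 188, 189, 188]
X 0.6 left [230, 230, 230, 230, 184, 117, 112, 105, 139, 165, 171, 169, 167, 165, 168, 184]
X 0.64 left [228, 228, 207, 182, 139, 119, 120, 113, 145, 182, 185, 185, 183, 183, 182, 185]
X 0.68 left [226, 226, 225, 196, 132, 112, 109, 111, 161, 187, 182, 146, 115, 115, 110, 105]
front [76, 77, 77, 78, 78, 76, 97, 120, 122, 169, 216, 230, 230]
front [69, 69, 70, 70, 70, 72, 87, 111, 120, 174, 225, 226, 227]
```

View pics/crop4.png

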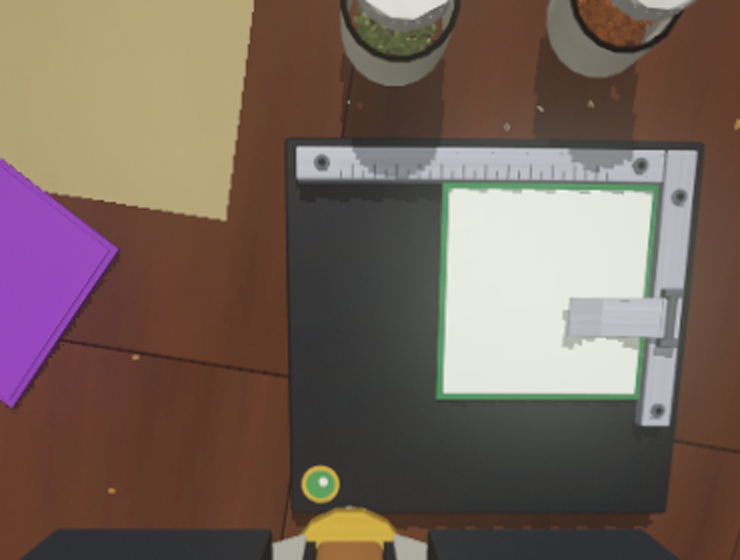

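The crop shows the plate's green edge touching the left fence (row 184) and the back fence (col 655→640), the clip lying on the plate, and no dark gap on either side. It is home and square. Now I return the stick.

```bash
python3 -m pendant '[[-0.036,-0.01565,0,0,0,0],[-0.036,-0.01565,0,0,0,0],[-0.036,-0.01565,0,0,0,0],[-0.036,-0.01565,0,0,0,0],[-0.036,-0.01565,0,0,0,0],[-0.036,-0.01565,0,0,0,0],[0,0,0,0,0,0.115],[0,0,0,0,0,0.115]]' >/dev/null;python3 -m pendant '[[0,0,0.02,0,0,0.113],[0,0,0.03,0,0,0],[0,0,0.03,0,0,0],[0,0,0.025,0,0,0],[0,0,0,0,0,0],[0,0,0,0,0,0],[0,0,0,0,0,0]]'
python3 - <<'E'
from h import *
a=load('w3')['image'];b=load('w15')['image']
r=cv2.matchTemplate(b[310:380,290:360],a[325:365,300:350],cv2.TM_CCOEFF_NORMED);_,m,_,l=cv2.minMaxLoc(r);print('cap shift px',l[0]-10,l[1]-15,m)
c=shot('wrist','w16')
E
```

```text
time: 22.48
tool_pos: [0.4572, 0.0235, 0.2829]
tool_rot: [3.141, 0.0, 1.391]
contact_force: [0.2, -0.2, -1.0]
opening: 0.016
grip_force: 55.0
cap shift px 0 0 0.8308927416801453
```

Aligned over the stand and the stick hasn't shifted in the grip. Lowering it in.

```bash
python3 -m pendant '[[0,0,0.01,0,0,0],[0,0,0.01,0,0,0],[0,0,0.01,0,0,0],[0,0,0.01,0,0,0],[0,0,0.01,0,0,0],[0,0,0.004,0,0,0],[0,0,0,0,0,0],[0,0,0,0,0,0]]'; python3 -m pendant '[[0,0,0.001,0,0,0],[0,0,0.001,0,0,0],[0,0,0.001,0,0,0],[0,0,0,0,0,0]]'
```

```text
time: 23.2
tool_pos: [0.4571, 0.0233, 0.2292]
tool_rot: [3.14, -0.0, 1.391]
contact_force: [-0.1, -0.7, -0.7]
opening: 0.0155
grip_force: 55.0
time: 23.53
tool_pos: [0.4568, 0.0233, 0.2259]
tool_rot: [3.14, 0.0, 1.391]
contact_force: [-1.3, 0.3, 4.7]
opening: 0.016
grip_force: 55.0
```

```bash
python3 -m pendant '[[0,0,0,0,0,0],[0,0,0,0,0,0],[0,0,0,0,0,0],[0,0,0,0,0,0]]' 0.05; python3 -m pendant '[[0,0,-0.01,0,0,0],[0,0,-0.03,0,0,0],[0,0,-0.04,0,0,0],[0,0,-0.04,0,0,0],[0,0,-0.04,0,0,0],[-0.005,0,-0.02,0,0,0],[0,0,0,0,0,0],[0,0,0,0,0,0]]'
python3 - <<'E'
from h import *
c=shot('wrist','w17');im=c['image'][:,:,::-1]
hsv=cv2.cvtColor(c['image'],cv2.COLOR_RGB2HSV)
m=((hsv[...,0]>22)&(hsv[...,0]<32)&(hsv[...,1]>130)&(hsv[...,2]>120)).astype(np.uint8)*255;m[:150]=0;m[275:]=0
for k in cv2.findContours(m,0,1)[0]:
    if cv2.contourArea(k)>80:
        (u,v),r=cv2.minEnclosingCircle(k);print(u,v,r,'collar',on(c,u,v,.041).round(4),'cap',on(c,u,v,.097).round(4))
print('expect cap px',proj(c,(.4568,.0234,.097)),'collar',proj(c,(.4568,.0234,.041)))
E
```

```text
time: 23.87
tool_pos: [0.4567, 0.0233, 0.2252]
tool_rot: [3.142, 0.0, 1.391]
contact_force: [0.6, -0.1, -0.6]
opening: 0.0377
grip_force: 0.0
time: 24.53
tool_pos: [0.4556, 0.0184, 0.4061]
tool_rot: [3.139, -0.0, 1.391]
contact_force: [-0.1, 0.5, 0.3]
opening: 0.05
grip_force: 0.0
323.7631530761719 222.23684692382812 8.240351676940918 collar [0.4544 0.0118 0.041 ] cap [0.4565 0.0233 0.097 ]
323.6072998046875 210.06072998046875 14.650675773620605 collar [0.4565 0.0238 0.041 ] cap [0.4582 0.0334 0.097 ]
expect cap px (np.float64(324.15401273972174), np.float64(222.08324718888193)) collar (np.float64(324.0206746315025), np.float64(210.39545854406182))
```

The cap and collar sit where they started, so the stick is upright and seated. Handing in.

```bash
python3 -c "
from cell import robot
print(robot.hand_in())"
```

```text
the job is handed in; nothing more can be done
None
```

The plate is home in the corner: about 5 N held against the left fence, then about 11.5 N at the stick against the back fence (briefly over the 11 N top, under the 13 N chip limit). The stick is back upright in its stand, jars and weight were left alone, and the job was handed in at about 25 s.

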